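Swap the bulb trays at the carving table

ROBOT

A 6-joint arm with a two-finger parallel gripper is mounted at the origin on the work surface. World frame = base frame: x ahead of the robot, y to its left, z up, the work surface at z = 0. Lengths are in mm, angles in rad, forces in N, time in s.
With the tool pointing down it reaches from about 400 to 925 mm from the base axis. Payload 12.5 kg.
Tool frame: the origin (TCP) lies midway between the tips of the shut fingers; the grasp point (between the pads) lies 19 mm behind it; z points along the fingers, y is the direction in which the jaws open and shut (so a half turn about z gives the same grasp; the last joint's range is limited). The gripper opens to 95 mm and grips with 3 to 60 N. Pads are 20 mm wide; open, the fingers measure 119 mm over their backs; the gripper's body (75 mm by 180 mm) begins 59 mm behind the grasp point.
Start: joints at [-1.336, 0.491, 1.559, -0, 1.092, -0.106], TCP at [208.924, -589.065, 214.661] pointing down, gripper open.
Joint ranges: [-3.1, 3.1], [-0.84, 2.19], [0.05, 2.79], [-1.13, 4.28], [0.06, 2.93], [-2.69, 2.69]. Speed limits (rad/s): [2.22, 2.22, 2.79, 3.14, 3.14, 3.14].

INTERFACE

Orientations are given as [roll, pitch, yaw] about the fixed x, y, z axes, in that order (R = Rz(yaw) Ry(pitch) Rx(roll)).
In Python, from cell import env gives the robot as it stands.
- The arm moves only by the tool servo_tool, never from a script. Its argument "plan" is a list of rows, each a list of 7 numbers: the shift along the tool's x, y, z in m, then the turn, a rotation vector about the tool's x, y, z in degrees, then the opening in per cent of the stroke, from 0 (shut) to 100 (fully open). In form: [[dx, dy, dz, wx, wy, wz, jaw], ...]. A call has 1 to 8 rows; each row shifts and turns the pose as measured when the row begins, along the tool's axes as they then stand; what a row does not reach is not made up. A row lasts 1/12 s, in which the tool goes at most 41.7 mm and 7.16 degrees, less where a joint would pass 70% of its speed; a pose out of reach is approached as far as the arm can. A call is refused whole if a number of a shift passes 0.0417 or a number of a turn 7.16, either way. A call with a gripper value outside its range is refused whole. The fingers move at their own pace and stop on an object; the grip force is fixed at half the most. Time passes only in rows, so rows that do not move let the fingers close. It gives the time, the measured TCP pose, the force and the opening at its end, in the units of the state.
- env.state(): the state, without advancing time (a new reading comes with each control period).
- env.read_camera(name): name is "side" or "top" or "wrist"; returns a dict with "img" (400x640x3 uint8, blue, green, red), "intrinsics" (3x3 intrinsics, pixels), "k1" (the pictures are not rectified: a ray, as slopes to the right and down, at radius r is drawn at 1 + k1 r^2 times it, then the intrinsics apply), "R" (3x3) and "t" (3): a world point X has camera coordinates R X + t. Camera axes: x right, y down, z forward; pixel columns grow to the right and rows downward; lengths in mm; the calibration is good to about 2 mm. A picture is of the moment at which its call begins. There is no depth.
- env.job_done(): hands the job in, once; it reports no verdict.
The state is a dict: "t": time; "joints": joint angles; "qvel": joint speeds; "tau": joint torques, N m; "eef_pos": TCP position; "tcp_rot": TCP orientation; "ft_force": force on the tool from outside, world axes, zero at the start; "moment": the same for the moment, N m; "opening": opening from 0.0 (shut) to 1.0 (fully open).
Only numpy, scipy, OpenCV 4.12 (cv2) and the standard library are available. Lean on these libraries where they do the work, as an engineer would, in place of code of your own. Each camera call takes 0.05 s, during which the arm holds its last target. There are 200 camera calls.

TASK

The tray of small bulbs was left pulled out of the rack: with the fingertips push it fully home, then hook a fingertip behind the front lip of the tray with the one big bulb and draw that tray out as far as it goes, so that the bulb is next to be carved. Pinch and lift nothing, neither lips nor bulbs, keep the hand off the bulbs and the dish, and leave them standing in their trays. The dish's tray stays shut, everything else stays where it is, and the hand ends clear.

Things in the scene. Friction and masses are not known exactly. Their poses are not given: they have to be found in the camera images.
- rack: the wooden board 250 x 425 x 8 mm fixed on the table that carries the three runners side by side, 135 mm apart; origin under its centre; x runs from the trays' fronts to their backs, away from the robot. Which tray sits on which runner varies
- tray_big (a joint): the tray that holds the one big bulb, nearly home at the start (0 to 0.012): open plywood tray 190 x 112 mm on a fixed runner; value in m, 0 fully home, grows as the tray slides out of the rack towards the robot (along -x of the rack), stop at 0.120; stays where it is left, takes about 2 N plus 12 N per m/s to move
- tray_small (a joint): the tray that holds three small bulbs, left out at the start (0.05 to 0.10): open plywood tray 190 x 112 mm on a fixed runner; value in m, 0 fully home, grows as the tray slides out of the rack towards the robot (along -x of the rack), stop at 0.120; stays where it is left, takes about 2 N plus 12 N per m/s to move
- tray_dish (a joint): the tray that holds a white dish, nearly home at the start (0 to 0.012): open plywood tray 190 x 112 mm on a fixed runner; value in m, 0 fully home, grows as the tray slides out of the rack towards the robot (along -x of the rack), stop at 0.120; stays where it is left, takes about 2 N plus 12 N per m/s to move
- tray_big_lip (a point): on the big bulb's tray: middle of the upper edge of its front lip, on the lip's inner (rear) face, about 62 mm above the table; moves with the tray; x points into the rack (the tray slides out along -x), y across the tray, z up. The lip is an upright board 112 mm wide, rising 43 mm above the tray's inner floor, 12 mm thick with its front board: the outer face is 12 mm to -x of this point
- tray_small_lip (a point): on the small bulbs' tray: middle of the upper edge of its front lip, on the lip's inner (rear) face, about 62 mm above the table; moves with the tray; x points into the rack (the tray slides out along -x), y across the tray, z up. The lip is an upright board 112 mm wide, rising 43 mm above the tray's inner floor, 12 mm thick with its front board: the outer face is 12 mm to -x of this point
- tray_dish_lip (a point): on the dish's tray: middle of the upper edge of its front lip, on the lip's inner (rear) face, about 62 mm above the table; moves with the tray; x points into the rack (the tray slides out along -x), y across the tray, z up. The lip is an upright board 112 mm wide, rising 43 mm above the tray's inner floor, 12 mm thick with its front board: the outer face is 12 mm to -x of this point
- tray_big_well (a point): middle of the empty well behind the front lip of the big bulb's tray, on the tray's inner floor (about 19 mm above the table); the well is 60 mm front to back (lip to crossbar) and 100 mm wide; the crossbar is 14 mm high, the side walls 21 mm above this floor; the other trays are alike
- bulb_big_mid (a point): centre of the big brown flower bulb, 70 mm diameter, 64 mm tall, 0.1 to 0.2 kg, standing loose on its flat root end in the rear of its tray; z up
- bulb_big: the same bulb; origin at the centre of its underside
- bulb_s0: one of the three small loose bulbs in the small bulbs' tray, 26 mm diameter, 30 mm tall, behind the crossbar; origin under its centre
- bulb_s1: one of the three small loose bulbs in the small bulbs' tray, 26 mm diameter, 30 mm tall, behind the crossbar; origin under its centre
- bulb_s2: one of the three small loose bulbs in the small bulbs' tray, 26 mm diameter, 30 mm tall, behind the crossbar; origin under its centre
- dish: white ceramic dish, 80 mm across, 22 mm high, loose in the dish's tray; origin under its centre
- mug: white mug 76 mm across, 85 mm high, on the table to the left of the rack; origin under its centre
- gouge: carving gouge 120 mm long lying on the table at the front right of the rack; origin under its middle
- bulb_loose: bulb 44 mm across, 45 mm high, on the table to the right of the rack; origin under its centre
- spray: clear bottle 64 mm across, 170 mm high, on the table to the right of the rack; origin under its centre
- carton: yellow box 110 x 70 x 45 mm high on the table to the left of the rack; origin under its centre
- jar: glass jar 60 mm across, 70 mm high, on the table at the front left of the rack; origin under its centre

How it is judged:
By the outcome, as a careful person would: the job done as asked, in the order asked, and still so for the second after the job is handed in, with the robot touching nothing.
It also fails if it takes over 43 s, if anything falls off the work surface, if the arm or the gripper's body presses on something with over 40 N, if the wrist force passes 120 N, or if a joint passes its speed limit or range.

## Working session

There is one attempt and no reset: what is moved stays moved. The work goes in short steps, Python scripts to look and compute and a tool call to move; the robot and the scene stay as the last step left them, time stands still between calls to the robot, and variables do not carry over. Pictures are saved under pics/ and viewed, about 8 in all and at most 12, crops included, and the job is handed in when it is done.

Besides the shell and the picture viewer there is one more tool, called after "Emit:" by a JSON object that holds its "fn" and its "kwargs". servo_tool: Moves the arm, as the interface text tells. Its arguments: {"type":"object","properties":{"plan":{"type":"array","items":{"type":"array","items":{"type":"number"}}}},"required":["plan"]}

```bash
mkdir -p pics
cat > h.py <<'E'
import numpy as np,cv2
from cell import env
def cam(n):
    c=env.read_camera(n); c['n']=n; return c
def ray(c,u,v):
    K=np.array(c['intrinsics']);d=np.array([(u-K[0,2])/K[0,0],(v-K[1,2])/K[1,1]])
    p=d.copy()
    for _ in range(20): p=d/(1+c['k1']*(p@p))
    R=np.array(c['R']);t=np.array(c['t'])
    return -R.T@t, R.T@np.array([p[0],p[1],1])
def onz(c,u,v,z):
    o,d=ray(c,u,v); return o+d*(z-o[2])/d[2]
def proj(c,X):
    x=np.array(c['R'])@np.array(X,float)+np.array(c['t']);p=x[:2]/x[2];p=p*(1+c['k1']*(p@p));K=np.array(c['intrinsics'])
    return p[0]*K[0,0]+K[0,2],p[1]*K[1,1]+K[1,2]
E
python3 - <<'E'
from h import *
a=cam('top');b=cam('side')
cv2.imwrite('pics/top.png',a['img']);cv2.imwrite('pics/side.png',b['img'])
import pickle;pickle.dump((a,b),open('c0.pkl','wb'))
for c in(a,b):print(c['k1'],-np.array(c['R']).T@np.array(c['t']),np.array(c['R']).round(2).tolist())
s=env.state();print(s)
E
```

```text
-0.08510238496302217 [ 352.16022813    1.64831759 1127.93867331] [[-0.04, -1.0, -0.0], [-0.98, 0.04, -0.2], [0.2, -0.01, -0.98]]
0.019551851349253465 [534.97878453 652.45452617 688.56056727] [[-1.0, -0.04, 0.02], [-0.04, 0.68, -0.74], [0.01, -0.74, -0.68]]
{'t': 0.1, 'joints': array([-1.33559168e+00,  4.91460185e-01,  1.55939421e+00,  1.35897975e-05,
        1.09167749e+00, -1.05655063e-01]), 'qvel': array([-5.16147206e-04, -2.42426879e-03,  8.88974023e-05, -8.87226197e-04,
        3.78092289e-04, -1.11130462e-03]), 'tau': array([ 2.65969269e-03, -6.13621688e+01, -2.58605629e+01,  6.94023189e-02,
        4.70129214e-02, -5.92465699e-05]), 'eef_pos': array([ 208.87835296, -588.8378744 ,  214.14250479]), 'tcp_rot': array([-3.14065993e+00, -1.11036078e-04,  3.40853388e-01]), 'ft_force': array([0.47208721, 0.60525609, 0.61786602]), 'moment': array([ 0.01718474, -0.02083866,  0.05105493]), 'opening': 0.9972481720354662}
```

View pics/top.png

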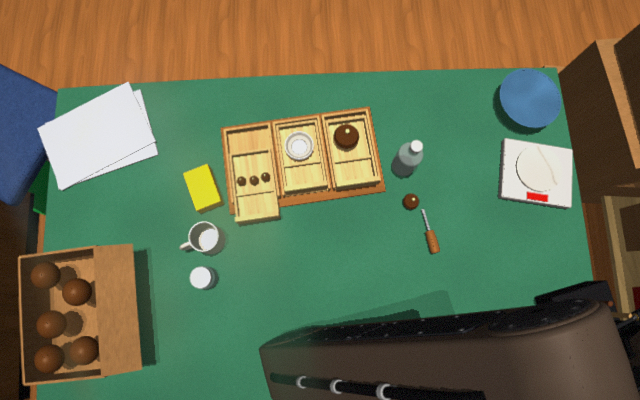

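View pics/side.png

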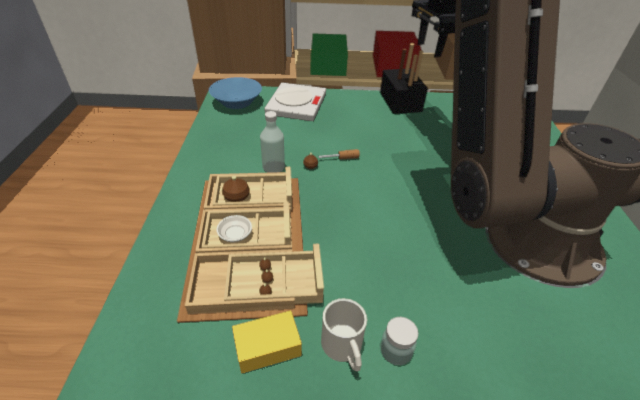

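The top view shows the small tray (left) out, with its lip at about (258,219). The dish is in the middle, and the big bulb is at (346,135) with its lip at about (357,186). I'll enlarge this area.

Run:
```python
from h import *
import pickle;a,b=pickle.load(open('c0.pkl','rb'))
x=cv2.resize(a['img'][100:230,215:395],None,fx=4.4,fy=4.4,interpolation=cv2.INTER_CUBIC)
cv2.imwrite('pics/topc.png',x);print(x.shape)
for n,u,v,z in[('bl',232,210,8),('br',385,190,8),('tr',370,107,8),('tl',221,127,8),('sl',236,221,62),('sr',280,216,62),('bulb',346,133,60)]:print(n,onz(a,u,v,z).round(0))
```

```text
(572, 792, 3)
bl [555. 219.   8.]
br [ 592. -195.    8.]
tr [ 833. -171.    8.]
tl [792. 250.   8.]
sl [516. 199.  62.]
sr [524.  86.  62.]
bulb [740. -94.  60.]
```

View pics/topc.png

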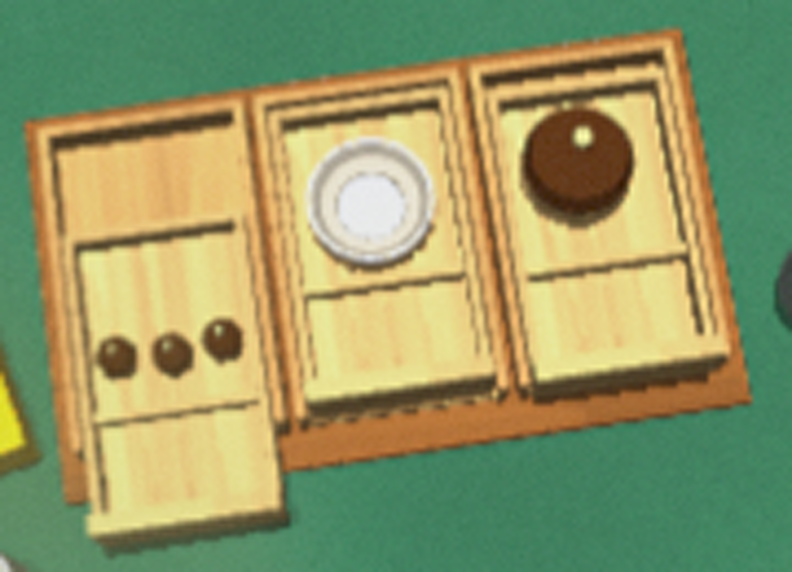

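```bash
cat > g.py <<'E'
from h import *
import pickle;a,b=pickle.load(open('c0.pkl','rb'))
P=lambda u,v,z:onz(a,215+u/4.4,100+v/4.4,z)
C={n:P(u,v,8) for n,u,v in[('bl',65,503),('br',750,402),('tr',680,30),('tl',27,122)]}
c=sum(C.values())/4
e=(C['tr']-C['br']+C['tl']-C['bl']);f=C['bl']-C['br']+C['tl']-C['tr']
y1=np.arctan2(e[1],e[0]);y2=np.arctan2(-f[0],f[1]);print('yaw',y1,y2,'dims',np.linalg.norm(e)/2,np.linalg.norm(f)/2,'c',c)
yaw=(y1+2*y2)/3
R=np.array([[np.cos(yaw),-np.sin(yaw)],[np.sin(yaw),np.cos(yaw)]])
for n,l,r in[('small',(88,537),(287,517)),('dish',(305,405),(495,380)),('big',(530,394),(727,364))]:
    L,Q=P(*l,62),P(*r,62);m=(L+Q)/2
    print(n,'front top edge mid',m.round(1),'w',np.linalg.norm(L-Q).round(1),'rack',(R.T@(m-c)[:2]).round(1))
for n,u,v,z in[('spray',410,150,170),('mugtop',205,233,85)]:q=onz(a,u,v,z);print(n,q.round(0),(R.T@(q-c)[:2]).round())
s=env.state();print(s['eef_pos'],s['tcp_rot'])
E
python3 g.py
```

```text
yaw 0.10060091686149078 0.10432685449248234 dims 247.55870065779516 422.36035100234994 c [688.84711177  27.27092938   8.        ]
small front top edge mid [517.2 143.6  62. ] w 115.4 rack [-158.7  133.3]
dish front top edge mid [591.2  18.   62. ] w 111.9 rack [-98.1   0.8]
big front top edge mid [ 593.4 -116.    62. ] w 117.2 rack [-109.7 -132.7]
spray [ 651. -233.  170.] [ -64. -255.]
mugtop [486. 272.  85.] [-177.  264.]
[ 208.87835296 -588.8378744   214.14250479] [-3.14065993e+00 -1.11036078e-04  3.40853388e-01]
```

Emit:
{"fn": "servo_tool", "kwargs": {"plan": [[0.035,0,0,0,0,6.8,0],[0.035,0,0,0,0,6.8,0],[0.028,-0.028,0,0,0,0,0],[0.028,-0.028,0,0,0,0,0],[0.028,-0.028,0,0,0,0,0],[0.028,-0.028,0,0,0,0,0],[0.028,-0.028,0,0,0,0,0],[0.028,-0.028,0,0,0,0,0]]}}

```text
t: 0.77
eef_pos: [430.4, -383.2, 210.4]
tcp_rot: [-3.137, 0.003, 0.083]
ft_force: [0.8, -1.3, -0.0]
opening: 0.497
```

Emit:
{"fn": "servo_tool", "kwargs": {"plan": [[0.006,-0.036,0,0,0,-1.1,0],[0.006,-0.036,0,0,0,0,0],[0.006,-0.036,0,0,0,0,0],[0.006,-0.036,0,0,0,0,0],[0.006,-0.036,0,0,0,0,0],[0.006,-0.036,0,0,0,0,0],[0.006,-0.036,0,0,0,0,0],[0.006,-0.036,0,0,0,0,0]]}}

```text
t: 1.43
eef_pos: [450.6, -77.5, 209.4]
tcp_rot: [-3.135, 0.005, 0.105]
ft_force: [0.7, -0.7, -0.2]
opening: 0.009
```

Emit:
{"fn": "servo_tool", "kwargs": {"plan": [[0.006,-0.036,0,0,0,0,0],[0.006,-0.036,0,0,0,0,0],[0.006,-0.036,0,0,0,0,0],[0.006,-0.036,0,0,0,0,0],[0.006,-0.036,0,0,0,0,0],[0,-0.02,0,0,0,0,0],[0,0,0,0,0,0,0]]}}

```text
t: 2.02
eef_pos: [456.9, 139.9, 210.2]
tcp_rot: [-3.134, 0.005, 0.109]
ft_force: [-0.8, -1.0, 0.6]
opening: 0.005
```

Run:
```python
from h import *
w=cam('wrist');im=w['img'].copy()
for X in [(517.2,143.6,62),(472,139,62)]:
    p=proj(w,X);print(p);cv2.drawMarker(im,tuple(int(q) for q in p),(0,0,255),0,15,1)
cv2.imwrite('pics/w1.png',im);print(-np.array(w['R']).T@np.array(w['t']))
```

```text
(np.float64(322.24850961865), np.float64(124.46569143043932))
(np.float64(321.718745636708), np.float64(172.01196686003246))
[535.0154664  148.29234288 380.05893288]
```

View pics/w1.png

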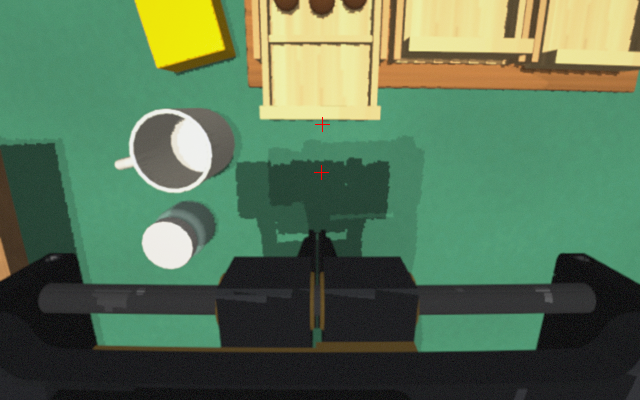

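The wrist view shows the small tray's lip front edge at (320,119), about 5 mm beyond my estimate, and it is laterally centred. The mug and jar are clear of the descent, so I'll go down in front of the lip.

Emit:
{"fn": "servo_tool", "kwargs": {"plan": [[0.003,0,0.03,0,0,0,0],[0.003,0,0.03,0,0,0,0],[0.003,0,0.03,0,0,0,0],[0.003,0,0.03,0,0,0,0],[0.003,0,0.03,0,0,0,0],[0,0,0.02,0,0,0,0],[0,0,0,0,0,0,0]]}}

```text
t: 2.65
eef_pos: [474.2, 135.7, 35.3]
tcp_rot: [-3.135, -0.001, 0.107]
ft_force: [-0.7, -0.5, 0.2]
opening: 0.004
```

Emit:
{"fn": "servo_tool", "kwargs": {"plan": [[0.015,0,0,0,0,0,0],[0.01,0,0,0,0,0,0],[0.006,0,0,0,0,0,0],[0.006,0,0,0,0,0,0],[0.006,0,0,0,0,0,0]]}}

```text
t: 3.07
eef_pos: [517.8, 136.6, 37.2]
tcp_rot: [-3.136, 0.003, 0.103]
ft_force: [-2.4, -0.3, -1.7]
opening: 0.008
```

Emit:
{"fn": "servo_tool", "kwargs": {"plan": [[0.008,0,0,0,0,0,0],[0.008,0,0,0,0,0,0],[0.008,0,0,0,0,0,0],[0.007,0,0,0,0,0,0],[0.006,0,0,0,0,0,0]]}}

```text
t: 3.48
eef_pos: [556.3, 140.5, 37.9]
tcp_rot: [-3.136, 0.006, 0.104]
ft_force: [-3.6, 0.3, -0.5]
opening: 0.004
```

Emit:
{"fn": "servo_tool", "kwargs": {"plan": [[0.006,0,0,0,0,0,0],[0.005,0,0,0,0,0,0],[0.005,0,0,0,0,0,0]]}}

```text
t: 3.73
eef_pos: [571.3, 142.1, 37.7]
tcp_rot: [-3.136, 0.013, 0.104]
ft_force: [-35.1, -4.8, 24.6]
opening: 0.004
```

Emit:
{"fn": "servo_tool", "kwargs": {"plan": [[0.001,0,0,0,0,0,0],[0.001,0,0,0,0,0,0]]}}

```text
t: 3.9
eef_pos: [570.9, 142.1, 37.7]
tcp_rot: [-3.136, 0.021, 0.105]
ft_force: [-8.4, -2.2, 4.1]
opening: 0.005
```

Run:
```python
from h import *
a=cam('top');b=cam('side')
x=cv2.resize(a['img'][100:230,215:395],None,fx=4,fy=4,interpolation=cv2.INTER_CUBIC)
y=cv2.resize(b['img'][165:325,170:350],None,fx=3,fy=3,interpolation=cv2.INTER_CUBIC)
cv2.imwrite('pics/t2.png',y);print(y.shape)
```

```text
(480, 540, 3)
```

View pics/t2.png

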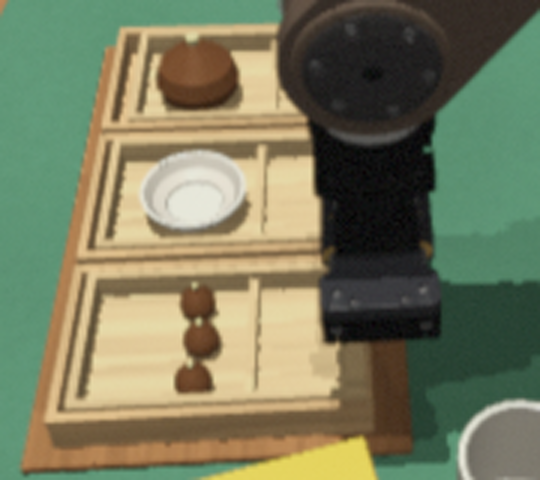

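The small tray is home: its back gap matches the dish tray's, and pushing again at 571 met a stop. The bulbs are still standing. Next I'll back off, rise and cross over to the big tray.

Emit:
{"fn": "servo_tool", "kwargs": {"plan": [[-0.015,0,0,0,0,0,0],[-0.025,0,0,0,0,0,0],[0,0,-0.035,0,0,0,0],[0,0,-0.035,0,0,0,0],[0,0,-0.035,0,0,0,0],[0,0,-0.035,0,0,0,0],[0,0.02,0,0,0,0,0],[0,0.03,0,0,0,0,0]]}}

```text
t: 4.67
eef_pos: [542.9, 90.7, 186.6]
tcp_rot: [-3.136, 0.009, 0.109]
ft_force: [0.4, 0.3, -0.5]
opening: 0.006
```

Emit:
{"fn": "servo_tool", "kwargs": {"plan": [[0.012,0.033,0,0,0,0,0],[0.012,0.033,0,0,0,0,0],[0.012,0.033,0,0,0,0,0],[0.012,0.033,0,0,0,0,0],[0.012,0.033,0,0,0,0,0],[0.012,0.033,0,0,0,0,0],[0.0,0.0,0,0,0,0,0]]}}

```text
t: 5.25
eef_pos: [646.6, -111.3, 192.9]
tcp_rot: [3.141, -0.012, 0.11]
ft_force: [0.6, 1.3, 0.4]
opening: 0.006
```

Emit:
{"fn": "servo_tool", "kwargs": {"plan": [[-0.035,0,0,0,0,0,0],[-0.035,0,0,0,0,0,0],[-0.02,0,0,0,0,0,0],[0,0,0,0,0,0,0]]}}

```text
t: 5.58
eef_pos: [557.9, -124.9, 191.1]
tcp_rot: [3.139, -0.017, 0.107]
ft_force: [1.1, -1.0, 0.2]
opening: 0.007
```

Run:
```python
from h import *
w=cam('wrist');im=w['img'].copy();import pickle;pickle.dump(w,open('w2.pkl','wb'))
for X in [(598,-116,62),(635,-112,62)]:
    p=proj(w,X);print(p);cv2.drawMarker(im,tuple(int(q) for q in p),(0,0,255),0,15,1)
cv2.imwrite('pics/w2.png',im);print(env.state()['eef_pos'])
```

```text
(np.float64(312.7210698521235), np.float64(151.11404464610413))
(np.float64(312.5536607793152), np.float64(108.6159061732742))
[ 559.4976777  -124.86914934  191.43833515]
```

View pics/w2.png

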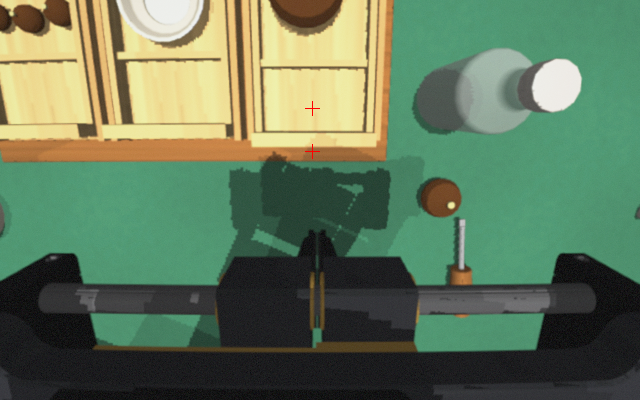

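The wrist view shows the big tray's lip with its top between v=133 and 146 and its middle at u=315. That puts the inner face at x≈613. The spray bottle is close to the gripper's right side, so I'll check that clearance.

Run:
```python
from h import *
import pickle;w=pickle.load(open('w2.pkl','rb'));a,b=pickle.load(open('c0.pkl','rb'))
o1,d1=ray(w,557,85);o2,d2=ray(a,416,146)
A=np.stack([d1,-d2],1);s=np.linalg.lstsq(A,o2-o1,rcond=None)[0];print('cap',o1+d1*s[0],o2+d2*s[1])
for u,v in[(315,133),(315,146),(252,140),(377,138)]:print(onz(w,u,v,62).round(1))
```

```text
cap [ 662.64800083 -249.44163966  169.496254  ] [ 660.8333099  -248.75757543  168.73370587]
[ 614.3 -116.4   62. ]
[ 602.8 -117.6   62. ]
[602.2 -60.7  62. ]
[ 615.9 -172.1   62. ]
```

Emit:
{"fn": "servo_tool", "kwargs": {"plan": [[0.02,-0.006,0,0,0,0,0],[0.025,-0.006,0,0,0,0,0],[0.025,-0.006,0,0,0,0,0],[0.015,-0.006,0,0,0,0,0],[0,0,0,0,0,0,0]]}}

```text
t: 6.05
eef_pos: [650.7, -90.6, 196.3]
tcp_rot: [3.136, -0.029, 0.105]
ft_force: [-0.4, 0.2, 0.7]
opening: 0.004
```

Emit:
{"fn": "servo_tool", "kwargs": {"plan": [[-0.006,0,0.03,0,-1.6,0,0],[-0.002,0,0.035,0,0,0,0],[0,0,0.035,0,0,0,0],[0,0,0.02,0,0,0,0],[0,0,0,0,0,0,0]]}}

```text
t: 6.47
eef_pos: [649.9, -91.0, 74.3]
tcp_rot: [3.132, -0.011, 0.109]
ft_force: [0.8, 0.7, 0.2]
opening: 0.004
```

Emit:
{"fn": "servo_tool", "kwargs": {"plan": [[-0.008,0,0,0,-0.6,0,0],[0,0,0.012,0,0,0,0],[0,0,0.012,0,0,0,0],[0,0,0.008,0,0,0,0],[0,0,0,0,0,0,0]]}}

```text
t: 6.88
eef_pos: [643.5, -92.9, 43.5]
tcp_rot: [3.13, -0.005, 0.109]
ft_force: [-0.5, 0.0, -0.7]
opening: 0.004
```

Run:
```python
from h import *
s=env.state();print(s['eef_pos'],s['ft_force'])
b=cam('side');y=cv2.resize(b['img'][110:310,170:370],None,fx=2.8,fy=2.8,interpolation=cv2.INTER_CUBIC)
cv2.imwrite('pics/s3.png',y)
```

```text
[643.52020592 -92.90340975  43.54674923] [-0.46959931  0.01223238 -0.67875355]
```

View pics/s3.png

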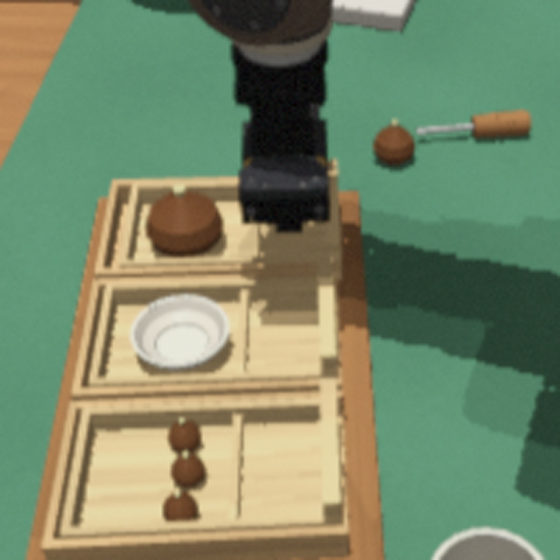

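The fingers are in the well behind the big tray's lip, well off the bulb and the dish, and the small tray is home. Now I'll draw the tray out.

Emit:
{"fn": "servo_tool", "kwargs": {"plan": [[-0.007,0,0.004,0,0,0,0],[-0.006,0,0,0,0,0,0],[-0.005,0,0,0,0,0,0],[-0.005,0,0,0,0,0,0],[-0.006,0,0,0,0,0,0],[-0.007,0,0,0,0,0,0],[-0.008,0,0,0,0,0,0],[-0.008,0,0,0,0,0,0]]}}

```text
t: 7.6
eef_pos: [590.4, -99.3, 41.8]
tcp_rot: [3.127, -0.013, 0.11]
ft_force: [4.5, 0.8, -2.7]
opening: 0.003
```

Emit:
{"fn": "servo_tool", "kwargs": {"plan": [[-0.008,0,0,0,0,0,0],[-0.008,0,0,0,0,0,0],[-0.008,0,0,0,0,0,0],[-0.008,0,0,0,0,0,0],[-0.008,0,0,0,0,0,0],[-0.008,0,0,0,0,0,0]]}}

```text
t: 8.1
eef_pos: [537.5, -104.9, 41.8]
tcp_rot: [3.127, -0.014, 0.109]
ft_force: [3.9, 2.1, -0.5]
opening: 0.003
```

Emit:
{"fn": "servo_tool", "kwargs": {"plan": [[-0.007,0,0,0,0,0,0],[-0.006,0,0,0,0,0,0],[-0.005,0,0,0,0,0,0],[-0.004,0,0,0,0,0,0]]}}

```text
t: 8.43
eef_pos: [512.5, -107.6, 41.8]
tcp_rot: [3.127, -0.014, 0.109]
ft_force: [22.6, 8.0, -6.3]
opening: 0.001
```

Emit:
{"fn": "servo_tool", "kwargs": {"plan": [[-0.004,0,0,0,0,0,0],[-0.004,0,0,0,0,0,0]]}}

```text
t: 8.6
eef_pos: [512.8, -108.4, 42.4]
tcp_rot: [3.122, -0.034, 0.106]
ft_force: [27.5, 17.3, -16.8]
opening: 0.006
```

At the stop: the force rose to 27 N with no further movement. I'll ease off into the well and rise.

Emit:
{"fn": "servo_tool", "kwargs": {"plan": [[0.01,0,0,0,0,0,0],[0.01,0,0,0,0,0,0],[0,0,-0.02,0,0,0,0],[0,0,-0.035,0,0,0,0],[0,0,-0.035,0,0,0,0],[0,0,-0.035,0,0,0,0],[0,0,-0.02,0,0,0,0],[0,0,0,0,0,0,0]]}}

```text
t: 9.27
eef_pos: [526.0, -103.9, 191.6]
tcp_rot: [3.125, -0.023, 0.107]
ft_force: [0.4, -0.6, 1.2]
opening: 0.004
```

Emit:
{"fn": "servo_tool", "kwargs": {"plan": [[-0.03,0,-0.01,0,0,0,0],[-0.03,0,-0.01,0,0,0,0],[-0.03,0,-0.01,0,0,0,0],[0,0,0,0,0,0,0],[0,0,0,0,0,0,0]]}}

```text
t: 9.68
eef_pos: [430.6, -113.2, 217.8]
tcp_rot: [3.126, -0.017, 0.108]
ft_force: [0.9, 0.0, 0.3]
opening: 0.003
```

Run:
```python
from h import *
s=env.state();print(s['t'],s['eef_pos'],s['ft_force'])
a=cam('top');b=cam('side')
x=cv2.resize(a['img'][95:265,180:450],None,fx=2.9,fy=2.9,interpolation=cv2.INTER_CUBIC)[:500]
y=cv2.resize(b['img'][110:390,150:410],(460,495),interpolation=cv2.INTER_CUBIC)
cv2.imwrite('pics/t4.png',cv2.resize(a['img'][95:265,180:450],None,fx=2.9,fy=2.9,interpolation=cv2.INTER_CUBIC))
cv2.imwrite('pics/s4.png',y)
```

```text
9.6833 [ 430.57115364 -113.18392638  217.82776195] [0.90104175 0.04153983 0.30838298]
```

View pics/t4.png

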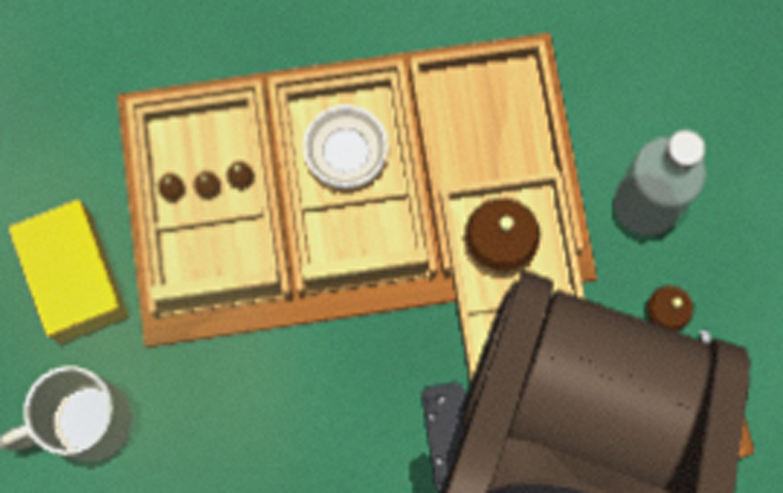

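View pics/s4.png

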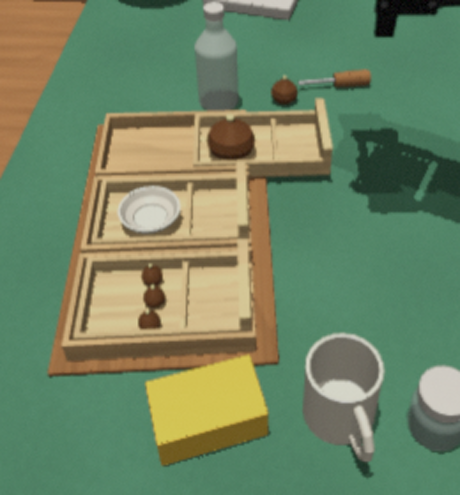

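```bash
python3 -c "
from cell import env
print(env.job_done())"
```

```text
the job is handed in; nothing more can be done
None
```

The job is done and handed in at about 9.7 s, in the order asked. The result reports no verdict.

- **Small bulbs' tray:** I pushed it home with the shut fingertips until it hit its stop. The force rose to 35 N, and a second light push moved nothing.
- **Big bulb's tray:** I hooked the fingertips behind its lip, a little left of centre to clear the spray bottle. I then drew it out to its stop, where the force reached 27 N with no further travel.
- **Last pictures:** The top and side views show the small tray in and the big tray out. All the bulbs and the dish are standing, the dish's tray looks unmoved, and the other objects I could see looked undisturbed. The hand ended clear at about 218 mm height, with force readings near zero.
- **One small disagreement:** From the contact positions I worked out a stroke of about 117 mm, against the 120 mm given. That assumes the fingers extend 10 mm either side of their centre. It is within the uncertainty of that figure and the rack angle, and both trays were firmly against their stops.

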